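# Tap the coffee cup home on its saucer

## Task

The small coffee cup was put down askew: its foot straddles the edge of the round well in its saucer, where it wobbles. With light taps of the fingertips, never gripping, lifting or upsetting it, nudge the cup until its foot drops into the well and it stands level, and push its handle round until it points straight to the right (seen from the robot, along the worktop's front edge), ready to be served. Leave the saucer about where it stands, do not disturb the things around it, and finish clear of everything.

Things in the scene. Friction and masses are not known exactly. Their poses are not given: they have to be found in the camera images.
- cup: small white ceramic coffee cup, 0.13 to 0.22 kg, on the saucer. Foot 35 mm across, bowl 43 mm wide 5 mm above the foot's underside, 50 at 14, 56 at 23 and 62 mm at the rim, 50 mm up: an upright finger meets the rim first and tips the cup, a fingertip leaning 20 degrees or more meets the wall low down. Origin: centre of the foot's underside; z up the bowl's axis; handle along -y
- cup_handle (a point): point on the cup's handle, 55 mm from the cup's axis along its -y, 32 mm above the foot. The handle is a loop 12 mm thick, 31 to 60 mm from the axis, 16 to 48 mm above the foot. At the start it points away from the robot and right, 35 to 90 degrees from straight right, to be turned clockwise seen from above
- saucer: round white ceramic saucer, 125 mm across, about 0.25 kg, loose on the worktop. Origin: centre of its underside, z up. Round flat well of 44 mm diameter in the middle (floor 4.5 mm above the underside), round it a flat ledge 7.5 mm above the underside out to 44 mm radius, then a rim sloping up to 14 mm at 62 mm radius
- saucer_well (a point): middle of the well's floor. At the start the cup's foot is 11 to 21 mm left of this point (up to 45 degrees to either side of straight left), one side on the ledge, and the cup may lean some 10 degrees into the well. Pushed, it rocks into the well and sits down 3 mm below the ledge; held by the well, it turns in place when its handle is pushed
- worktop_mark (a point): fixed point on the worktop in front of the robot, unmarked; its axes are the world's: x ahead, y to the left along the worktop's front edge
- peeler: vegetable peeler with a green handle, 170 x 25 mm, 18 mm high, lying to the right of the saucer, its length roughly along x; leave alone. Origin: middle of its underside
- honey_jar: small glass jar with a dark lid, 49 mm wide, 75 mm tall, behind and right of the saucer; leave alone. Origin: centre of the underside
- kitchen_timer: round white wind-up timer, 65 mm wide, 39 mm tall, behind and left of the saucer; leave alone. Origin: centre of the underside
- mug: straight white mug, 78 mm wide, 93 mm tall, behind the saucer; leave alone. Origin: underside; the body's axis is 18 mm along its +y, its handle towards -y
Not all that is in view belongs to the job. There is more than one size of the cup; the one meant has the size given above.

How it is judged:
By the outcome, as a careful person would: the job done as asked, in the order asked, and still so for the second after the job is handed in, with the robot touching nothing.
It also fails if it takes over 67 s, if anything falls off the work surface, if the arm or the gripper's body presses on something with over 40 N, if the wrist force passes 120 N, or if a joint passes its speed limit or range.

## Robot

A 7-joint arm with a two-finger parallel gripper is mounted at the origin on a cart in front of the work surface, level with it; the furniture and walls round the work are solid. World frame = base frame: x ahead of the robot, y to its left, z up, the work surface at z = 0. Lengths are in mm, angles in rad, forces in N, time in s.
With the tool pointing down it reaches from about 400 to 850 mm from the base axis. Payload 4.5 kg.
Tool frame: the origin (TCP) lies at the very end of the fingers, on their centre line; the grasp point (between the pads) lies 19 mm behind it; z points along the fingers, y is the direction in which the jaws open and shut (so a half turn about z gives the same grasp; the last joint's range is limited). The gripper opens to 88 mm and grips with 3 to 60 N. Pads are 18 mm wide; open, the fingers measure 123 mm over their backs; the gripper's body (75 mm by 187 mm) begins 45 mm behind the grasp point.
Start: joints at [0.034, 0.689, -0.195, 1.565, 0.157, 0.902, -0.215], TCP at [625.025, 0.026, 207.043] pointing down, gripper open.
Joint ranges: [-3.01, 3.01], [-0.46, 2.08], [-1.47, 1.51], [0.13, 2.56], [-1, 4.14], [0.04, 2.09], [-2.66, 2.66]. Speed limits (rad/s): [2.57, 2.57, 3.14, 3.14, 3.14, 3.14, 3.14].

## Interface

Orientations are given as a rotation vector (axis times angle).
In Python, from station import monitor, vision, order gives the robot as it stands.
- The arm moves only by the tool step_arm, never from a script. Its argument "rows" is a list that holds one entry, the list of rows, each a list of 7 numbers: the turn, a rotation vector about the tool's x, y, z in degrees, then the shift along the tool's x, y, z in m, then the opening, from 0 (shut) to 1 (fully open). A call has 1 to 12 rows; each row is the pose to reach, as a shift and turn from the pose commanded when the call began, along the tool's axes at that moment; what a row does not reach only later rows make up. A row lasts 1/10 s, in which the tool goes at most 50 mm and 8.59 degrees, less where a joint would pass 70% of its speed; a pose out of reach is approached as far as the arm can. A call with a gripper value outside its range is refused whole. The fingers move at their own pace and stop on an object; "grip_force" is the grip in N (left out, the last holds). Time passes only in rows, so rows that repeat a pose let the fingers close. It gives the time, the measured TCP pose, the force and the opening at its end, in the units of the state.
- monitor.state(): the state, without advancing time (a new reading comes with each control period).
- vision.camera(name): name is "scene" or "side" or "wrist"; returns a dict with "frame" (480x640x3 uint8, red, green, blue), "camera_matrix" (3x3 intrinsics, pixels), "dist" ([k1, k2, p1, p2, k3] as OpenCV has them; the pictures are not rectified), "R" (3x3) and "t" (3): a world point X has camera coordinates R X + t. Camera axes: x right, y down, z forward; pixel columns grow to the right and rows downward; lengths in mm; the calibration is good to about 2 mm. A picture is of the moment at which its call begins. There is no depth.
- order.finish_job(): hands the job in, once; it reports no verdict.
The state is a dict: "time": time; "qpos": joint angles; "dq": joint speeds; "effort": joint torques, N m; "eef_pos": TCP position; "orientation": TCP orientation; "wrist_force": force on the tool from outside, world axes, zero at the start; "ft_torque": the same for the moment, N m; "finger_gap": opening from 0.0 (shut) to 1.0 (fully open).
Only numpy, scipy, OpenCV 4.12 (cv2) and the standard library are available. Lean on these libraries where they do the work, as an engineer would, in place of code of your own. Each camera call takes 0.05 s, during which the arm holds its last target. There are 200 camera calls.

## Working session

There is one attempt and no reset: what is moved stays moved. The work goes in short steps, Python scripts to look and compute and a tool call to move; the robot and the scene stay as the last step left them, time stands still between calls to the robot, and variables do not carry over. Pictures are saved under pics/ and viewed, about 8 in all and at most 12, crops included, and the job is handed in when it is done.

Besides the shell and the picture viewer there is one more tool, called after "Request:" as name(argument=value, ...), one argument or row to a line, values as JSON. step_arm: Moves the arm, as the interface text tells. Its arguments: {"type":"object","properties":{"rows":{"type":"array"},"grip_force":{"type":"number"}},"required":["rows"]}

```bash
mkdir -p pics; cat > h.py <<'E'
import numpy as np, cv2
from station import monitor, vision, order
def cam(n,save=None):
    c=vision.camera(n)
    for k in ("camera_matrix","dist","R","t"): c[k]=np.array(c[k],float)
    if save: cv2.imwrite(f"pics/{save}.png",np.array(c["frame"])[:,:,::-1])
    return c
def ray(c,uv):
    p=cv2.undistortPoints(np.array([[uv]],float),c["camera_matrix"],c["dist"])[0,0]
    d=c["R"].T@np.array([p[0],p[1],1]); o=-c["R"].T@c["t"].ravel(); return o,d/np.linalg.norm(d)
def onz(c,uv,z):
    o,d=ray(c,uv); return o+d*(z-o[2])/d[2]
def proj(c,X):
    return cv2.projectPoints(np.array(X,float).reshape(-1,1,3),cv2.Rodrigues(c["R"])[0],c["t"],c["camera_matrix"],c["dist"])[0][:,0]
E
python3 - <<'E'
from h import *
import pickle
cs={n:cam(n,n+"0") for n in("scene","side","wrist")}
pickle.dump(cs,open("c0.pkl","wb"))
a=np.vstack([np.hstack([cs["scene"]["frame"]])])
for n in cs: print(n,-cs[n]["R"].T@cs[n]["t"].ravel(), cs[n]["R"][2])
print(monitor.state())
E
```

```text
scene [ 92.46403997 395.96925632 686.52808615] [ 0.51821404 -0.42929473 -0.73970281]
side [304.53483966 885.03307482 425.78658344] [ 0.23801486 -0.90566632 -0.35088096]
wrist [626.28721532  68.07560977 384.41608139] [-0.00168577 -0.26517154 -0.96419978]
{'time': 0.15, 'qpos': array([ 0.03381016,  0.6897702 , -0.19451846,  1.56606546,  0.1572883 ,
        0.90250222, -0.21508707]), 'dq': array([ 0.00118837, -0.00379492, -0.00102252, -0.00441   ,  0.00131998,
        0.00010767, -0.00124749]), 'effort': array([-1.46674727e-03, -5.27863634e+01, -1.26819178e+00, -1.53587687e+01,
       -5.24473807e-02,  3.92338901e-03,  1.12435155e-04]), 'eef_pos': array([ 6.24494123e+02, -4.66959367e-02,  2.06417829e+02]), 'orientation': array([-2.22075832e+00, -2.22086735e+00,  1.61264864e-03]), 'wrist_force': array([-0.59666692,  0.66487586,  0.12224685]), 'ft_torque': array([0.03795899, 0.00927965, 0.00897729]), 'finger_gap': 1.0021767477019903}
```

View pics/scene0.png

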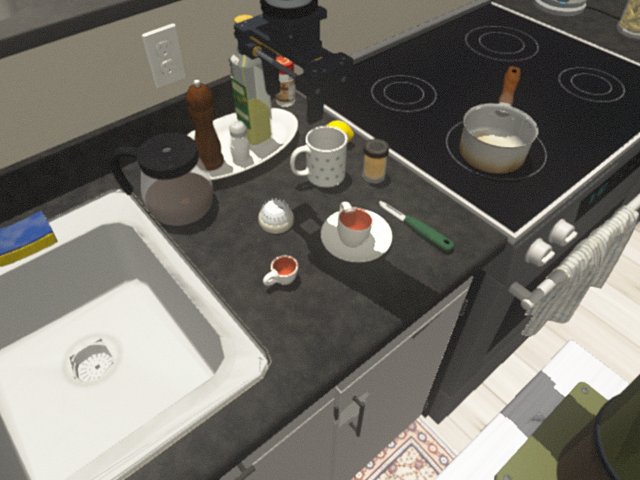

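View pics/wrist0.png

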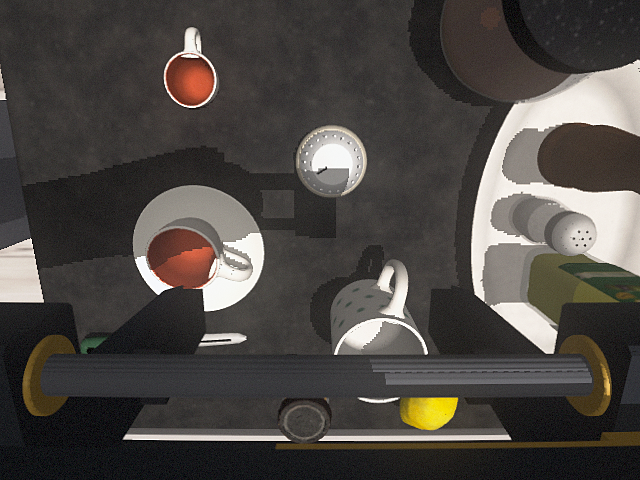

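View pics/side0.png

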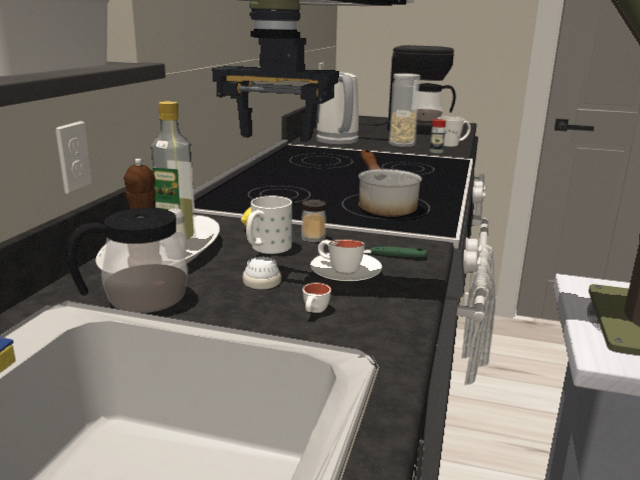

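Scene: the cup on the saucer is at scene (354,228) and wrist (185,258). The second cup, on the bare worktop at scene (283,270) and wrist (190,80), is the decoy candidate. I'll check sizes in a close crop.

```bash
python3 - <<'E'
from h import *
import pickle
cs=pickle.load(open("c0.pkl","rb"))
w=cs["wrist"];f=np.array(w["frame"])
crop=f[175:325,120:280]; A=cv2.resize(crop,None,fx=3,fy=3,interpolation=cv2.INTER_CUBIC)
s=np.array(cs["scene"]["frame"])[190:270,310:400]; B=cv2.resize(s,None,fx=3.5,fy=3.5,interpolation=cv2.INTER_CUBIC)
H=max(A.shape[0],B.shape[0]);p=lambda X:np.pad(X,((0,H-X.shape[0]),(0,0),(0,0)))
cv2.imwrite("pics/crop1.png",np.hstack([p(A),p(B)])[:,:,::-1])
hsv=cv2.cvtColor(f,cv2.COLOR_RGB2HSV)
red=cv2.inRange(hsv,(0,120,60),(15,255,255))
for c in cv2.findContours(red,0,1)[0]:
    if cv2.contourArea(c)>300:
        e=cv2.fitEllipse(c); print("red",e)
        P=np.array([onz(w,q,50) for q in c[:,0].astype(float)]);print("diam~",np.ptp(P[:,:2],axis=0),P.mean(0))
g=cv2.inRange(hsv,(0,0,95),(180,60,255))
for c in cv2.findContours(g,0,1)[0]:
    if cv2.contourArea(c)>800:
        x=cv2.boundingRect(c);print("white",x)
        if x[0]<140 and 170<x[1]<200:
            h=cv2.convexHull(c)[:,0].astype(float)
            P=np.array([onz(w,q,14) for q in h])[:,:2]
            for _ in range(3):
                A_=np.c_[2*P,np.ones(len(P))];sol=np.linalg.lstsq(A_,(P**2).sum(1),rcond=None)[0];R=np.sqrt(sol[2]+sol[0]**2+sol[1]**2)
                r=np.linalg.norm(P-sol[:2],axis=1)-R;P=P[abs(r)<2.5*max(.5,np.std(r))]
            print("saucer",sol[:2],R,np.std(r))
for X in ([500,0,14],):print(proj(w,[X]))
E
```

```text
red ((181.27394104003906, 258.27783203125), (57.40365982055664, 67.20775604248047), 110.04438018798828)
diam~ [60.05837646 53.60219952] [507.94184096 -39.89451417  50.        ]
red ((189.36856079101562, 79.81063079833984), (46.424339294433594, 50.4141731262207), 147.4345245361328)
diam~ [36.75938363 37.24398462] [527.06888361 107.15176996  50.        ]
white (318, 429, 193, 12)
white (123, 429, 169, 12)
white (385, 373, 207, 12)
white (331, 260, 97, 95)
white (0, 238, 44, 65)
white (133, 185, 132, 127)
saucer [512.67962451 -42.91708336] 62.835715602240796 0.157088373543007
white (296, 125, 71, 72)
white (471, 59, 169, 295)
white (163, 27, 56, 81)
[[180.92654634 206.33908981]]
```

View pics/crop1.png

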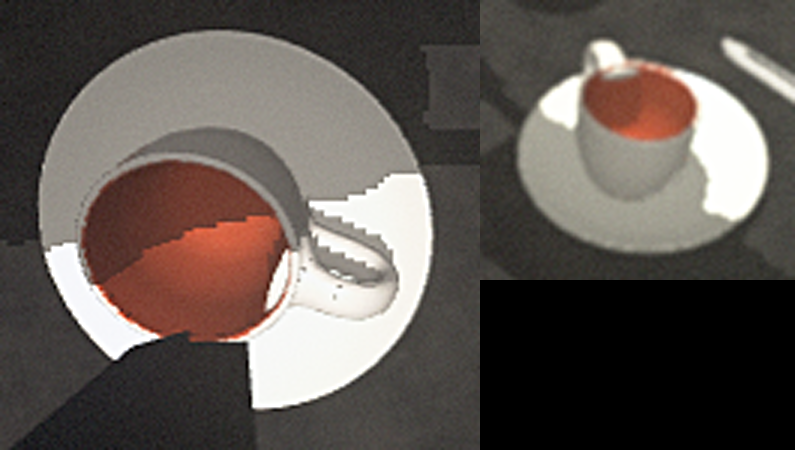

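The crop confirms the choice: the cup on the saucer is about 60 mm wide and the loose one about 37 mm. In crop pixels the cup rim centre is (190,248) and the handle end is (390,290). Next I triangulate these.

```bash
cat >> h.py <<'E'
def tri(c1,p1,c2,p2):
    o1,d1=ray(c1,p1);o2,d2=ray(c2,p2)
    s=np.linalg.lstsq(np.c_[d1,-d2],o2-o1,rcond=None)[0];a=o1+s[0]*d1;b=o2+s[1]*d2
    return (a+b)/2,np.linalg.norm(a-b)
S=np.array([512.7,-42.9])
E
python3 - <<'E'
from h import *
import pickle
cs=pickle.load(open("c0.pkl","rb"));w,s=cs["wrist"],cs["scene"]
W=lambda u,v:(120+u/3,175+v/3); C=lambda u,v:(310+(u-480)/3.5,190+v/3.5)
print("rim",tri(w,W(190,248),s,C(639,102)))
for n,p in dict(L=(80,240),T=(165,158),R=(298,225),c=(190,248)).items(): print(n,onz(w,W(*p),57))
print("handle end",onz(w,W(395,283),39.5), "root",onz(w,W(308,250),39.5))
print("foot near edge scene",onz(s,C(635,199),9))
# saucer in scene: compare
print("saucer proj scene",proj(s,[[*S,0],[*S,7.5]]))
f=np.array(w["frame"]);hsv=cv2.cvtColor(f,cv2.COLOR_RGB2HSV)
for n,p,z in (("timer",(331,160),39),("jar",(304,420),75),("mug",(380,345),93),("decoyL",(190,108),45),("decoyhandle",(192,28),40),("peelertip",(245,338),10)):print(n,onz(w,p,z))
E
```

```text
rim (array([511.31139787, -38.13732553,  53.9881236 ]), np.float64(2.1262013784072504))
L [481.76483537 -33.81335521  57.        ]
T [508.14139163 -10.02874775  57.        ]
R [543.87274416 -29.3191968   57.        ]
c [512.8348909  -36.12742281  57.        ]
handle end [567.4040604  -52.58247273  39.5       ] root [541.95539461 -42.26611527  39.5       ]
foot near edge scene [493.27751711 -23.31713572   9.        ]
saucer proj scene [[354.68914452 238.45928362]
 [354.91441907 235.68550852]]
timer [637.64639347  43.82228759  39.        ]
jar [ 614.38941796 -183.90191169   75.        ]
mug [676.51155353 -97.81668267  93.        ]
decoyL [524.59983278  85.25047348  45.        ]
decoyhandle [529.11762588 144.83818033  40.        ]
peelertip [ 552.31241553 -137.25870043   10.        ]
```

Saucer centre is (513,-43), with R 62.8 as it should be. The rim centre is about (512,-37,54) and the cup leans into the well, so its foot is about (511,-28), roughly 15 mm left of the well. The handle is about 70° from right. I'll cradle-push in -y with two slightly open fingertips leaning 25°.

Request:
step_arm(
  rows=[
    [[0,-8,0,0.015,-0.04,0.025,0.27],[0,-16,0,0.03,-0.08,0.05,0.27],[0,-25,0,0.04,-0.113,0.08,0.27],[0,-25,0,0.04,-0.113,0.08,0.27],[0,-25,0,0.04,-0.113,0.08,0.27],[0,-25,0,0.035,-0.113,0.12,0.27],[0,-25,0,0.032,-0.113,0.15,0.27],[0,-25,0,0.032,-0.113,0.15,0.27],[0,-25,0,0.032,-0.113,0.15,0.27]],
  ],
)

```text
time: 1.05
eef_pos: [513.0, 29.9, 58.0]
orientation: [1.983, 1.976, -0.439]
wrist_force: [0.0, -0.0, 0.5]
finger_gap: 0.268
```

```bash
python3 - <<'E'
from h import *
st=monitor.state();print(st["eef_pos"],st["orientation"],st["wrist_force"],st["finger_gap"])
R=cv2.Rodrigues(st["orientation"])[0];print(R.round(3))
w=cam("wrist","w1");s=cam("scene","s1");d=cam("side","d1")
A=cv2.resize(np.array(w["frame"]),(480,360));B=cv2.resize(np.array(d["frame"])[200:320,240:440],None,fx=2,fy=2)
C=cv2.resize(np.array(s["frame"])[140:280,280:440],None,fx=2,fy=2)
o=np.zeros((600,800,3),np.uint8);o[:360,:480]=A;o[360:600,:400]=B;o[:280,480:800]=C;cv2.imwrite("pics/m1.png",o[:,:,::-1])
E
```

```text
[513.01196212  29.94894767  57.99316883] [ 1.98336575  1.97565571 -0.43897179] [ 0.02539752 -0.01812406  0.48649472] 0.2681433879412653
[[ 0.004  1.    -0.   ]
 [ 0.906 -0.004 -0.423]
 [-0.423  0.001 -0.906]]
```

View pics/m1.png

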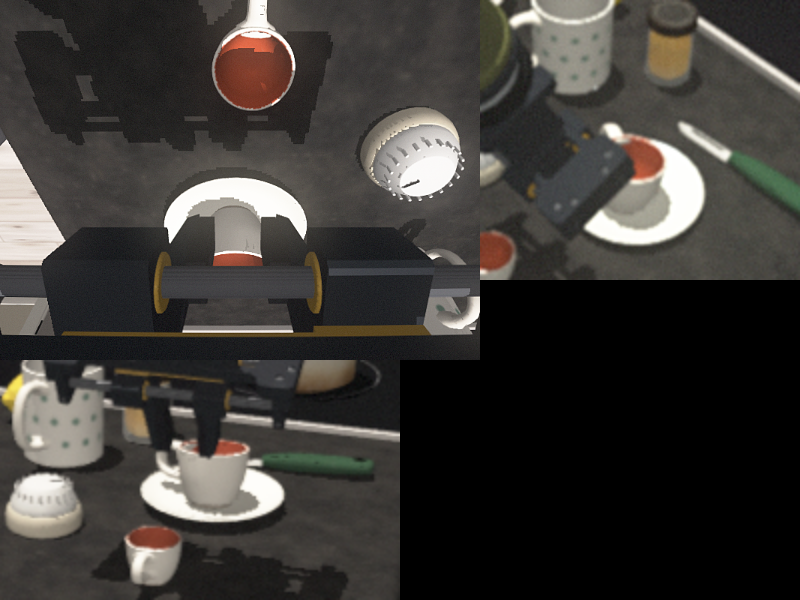

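The side view shows the fingers clear to the left of the cup, with the cup leaning into the well and nothing disturbed. I'll descend and approach.

Request:
step_arm(
  rows=[
    [[0,0,0,0.0161,-0.001,0.0344,0.27],[0,0,0,0.0161,-0.001,0.0344,0.27],[0,0,0,0.007,-0.001,0.0386,0.27],[0,0,0,-0.0038,-0.001,0.0437,0.27],[0,0,0,-0.0065,-0.001,0.045,0.27],[0,0,0,-0.0092,-0.001,0.0462,0.27],[0,0,0,-0.0111,-0.001,0.0471,0.27],[0,0,0,-0.0111,-0.001,0.0471,0.27]],
  ],
)

```text
time: 2.0
eef_pos: [511.2, 1.9, 19.3]
orientation: [1.98, 1.98, -0.438]
wrist_force: [0.1, 0.9, 0.3]
finger_gap: 0.273
```

Request:
step_arm(
  rows=[
    [[0,0,0,-0.0009,0,0.0004,0.27],[0,0,0,-0.0018,0,0.0008,0.27],[0,0,0,-0.0027,0,0.0013,0.27],[0,0,0,-0.0036,0,0.0017,0.27],[0,0,0,-0.0045,0,0.0021,0.27],[0,0,0,-0.0045,0,0.0021,0.27]],
  ],
)

```text
time: 2.6
eef_pos: [511.0, -3.1, 19.1]
orientation: [1.98, 1.98, -0.439]
wrist_force: [-0.0, 0.2, -0.0]
finger_gap: 0.273
```

```bash
python3 - <<'E'
from h import *
st=monitor.state();print(st["eef_pos"],st["wrist_force"])
w=cam("wrist");s=cam("scene");d=cam("side")
B=cv2.resize(np.array(d["frame"])[220:290,290:400],None,fx=4,fy=4,interpolation=2)
C=cv2.resize(np.array(s["frame"])[180:280,310:410],None,fx=3,fy=3,interpolation=2)
o=np.zeros((300,760,3),np.uint8);o[:280,:440]=B;o[:300,450:750]=C;cv2.imwrite("pics/m2.png",o[:,:,::-1])
E
```

```text
[510.9665257   -3.14826862  19.06606767] [-0.02540783  0.15242055 -0.00508771]
```

View pics/m2.png

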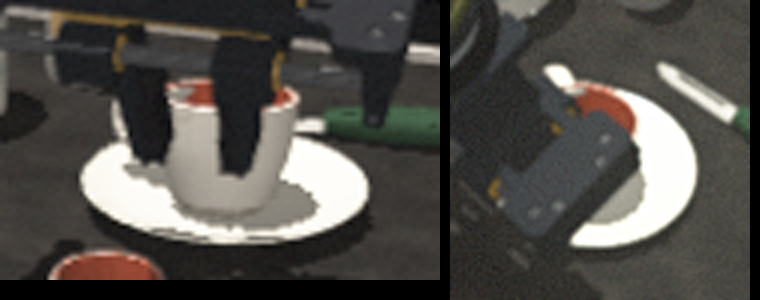

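The side crop shows the cup foot about (228,212), to the right of the middle of the finger pair (about 193), so the foot may lie nearer the robot in x than I assumed. I'll check this numerically.

```bash
python3 - <<'E'
from h import *
import pickle
cs=pickle.load(open("c0.pkl","rb"));d=cs["side"];s=cs["scene"]
st=monitor.state();R=cv2.Rodrigues(st["orientation"])[0];T=st["eef_pos"]
pts=[T+R@np.array([0,y,0]) for y in(-29,-12,12,29)]
print("tips px in crop",(proj(d,pts)-[290,220])*4)
for n,p in (("Bmid",(228,212)),("Bl",(180,200)),("Br",(278,205))):
    print(n,onz(d,(290+p[0]/4,220+p[1]/4),8))
# cup silhouettes for hypotheses: predicted foot near-edge pixel
for f in ((511,-28),(502,-28),(505,-30)):
  for nm,c in(("side",d),("scene",s)):
    o=-c["R"].T@c["t"].ravel();v=np.array(f)-o[:2];v/=np.linalg.norm(v)
    print(f,nm,proj(c,[[*(np.array(f)-17.5*v),8]]))
print("saucer centre side",proj(d,[[*S,7.5]]),(proj(d,[[*S,7.5]])-[290,220])*4)
A=cv2.resize(np.array(d["frame"])[230:285,300:390],None,fx=6,fy=6,interpolation=2)
B=cv2.resize(np.array(s["frame"])[195:265,315:395],None,fx=3.2,fy=3.2,interpolation=2)
o=np.zeros((340,800,3),np.uint8);o[:330,:540]=A;o[:224,540:796]=B;cv2.imwrite("pics/m3.png",o[:,:,::-1])
E
```

```text
tips px in crop [[267.77435002 215.61923008]
 [228.54552213 210.40127628]
 [173.70408859 203.10639174]
 [135.23578766 197.98925247]]
Bmid [504.12352997 -25.15768676   8.        ]
Bl [527.15033588 -30.99391921   8.        ]
Br [484.98780906 -39.34065763   8.        ]
(511, -28) side [[343.3798933  276.01278582]]
(511, -28) scene [[348.87678738 247.59139249]]
(502, -28) side [[348.39026046 276.69625321]]
(502, -28) scene [[352.25543392 250.60857676]]
(505, -30) side [[346.9820062  276.00632263]]
(505, -30) scene [[351.94844416 249.03346252]]
saucer centre side [[344.58083013 268.70699326]] [[218.3233205  194.82797304]]
```

View pics/m3.png

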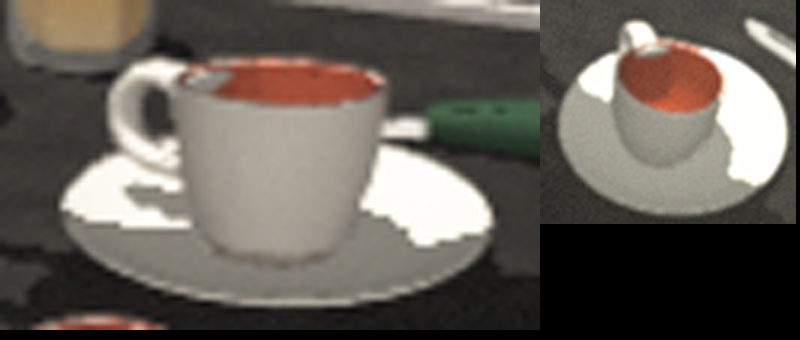

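Side crop, original pose: cup foot bottom at about (282,265) in the crop, i.e. (347,274) in the full picture. The predicted fingertip pixels sit about 10 px below the seen ones, so I'm checking the fingertip projection before pushing on.

```bash
python3 - <<'E'
from h import *
import pickle
cs=pickle.load(open("c0.pkl","rb"))
T=np.array([624.5,0,206.4])
for n in("side",):
    c=cs[n]
    print(n,proj(c,[T+[x,0,0] for x in(-61,-44,44,61)]).round(1).tolist())
    f=np.array(c["frame"]).max(2)
    for x0,x1 in((236,258),(325,342)):
        print([ (x,int(np.max(np.where(f[60:150,x]<60)[0])+60)) for x in range(x0,x1,3)])
d=cam("side");st=monitor.state();R=cv2.Rodrigues(st["orientation"])[0];T=st["eef_pos"]
f=np.array(d["frame"])
for x in (326,330,348,352): print(x,[f[y,x].max() for y in range(250,280,1)])
# box corner projections of end face, and 18 mm back
for y in(-20,20): print([proj(d,[T+R@np.array([x,y,z])])[0].round(1).tolist() for x in(-9,9) for z in (0,-20)])
E
```

```text
side [[311.9, 161.3], [301.8, 160.4], [250.8, 155.9], [241.2, 155.1]]
[(236, 98), (239, 119), (242, 135), (245, 136), (248, 137), (251, 135), (254, 83), (257, 75)]
[(325, 149), (328, 149), (331, 149), (334, 149), (337, 149), (340, 146)]
326 [np.uint8(27), np.uint8(27), np.uint8(29), np.uint8(26), np.uint8(28), np.uint8(28), np.uint8(30), np.uint8(29), np.uint8(29), np.uint8(28), np.uint8(43), np.uint8(98), np.uint8(146), np.uint8(144), np.uint8(170), np.uint8(238), np.uint8(253), np.uint8(253), np.uint8(253), np.uint8(253), np.uint8(253), np.uint8(253), np.uint8(253), np.uint8(253), np.uint8(252), np.uint8(250), np.uint8(239), np.uint8(203), np.uint8(43), np.uint8(36)]
330 [np.uint8(23), np.uint8(21), np.uint8(25), np.uint8(22), np.uint8(29), np.uint8(29), np.uint8(24), np.uint8(27), np.uint8(27), np.uint8(27), np.uint8(48), np.uint8(106), np.uint8(143), np.uint8(144), np.uint8(142), np.uint8(141), np.uint8(197), np.uint8(253), np.uint8(253), np.uint8(253), np.uint8(253), np.uint8(253), np.uint8(253), np.uint8(253), np.uint8(252), np.uint8(251), np.uint8(246), np.uint8(136), np.uint8
[... 333 characters left out ...]
t8(164), np.uint8(144), np.uint8(130), np.uint8(123), np.uint8(136), np.uint8(171), np.uint8(244), np.uint8(251), np.uint8(235)]
352 [np.uint8(31), np.uint8(29), np.uint8(33), np.uint8(33), np.uint8(35), np.uint8(34), np.uint8(28), np.uint8(34), np.uint8(29), np.uint8(30), np.uint8(37), np.uint8(53), np.uint8(86), np.uint8(151), np.uint8(168), np.uint8(166), np.uint8(164), np.uint8(162), np.uint8(163), np.uint8(161), np.uint8(161), np.uint8(152), np.uint8(119), np.uint8(118), np.uint8(138), np.uint8(135), np.uint8(133), np.uint8(171), np.uint8(233), np.uint8(129)]
[[352.9, 269.3], [352.2, 261.3], [350.6, 277.2], [349.8, 269.2]]
[[330.2, 266.3], [329.2, 258.4], [327.6, 274.1], [326.5, 266.2]]
```

```bash
python3 - <<'E'
from h import *
import pickle
cs=pickle.load(open("c0.pkl","rb"))
def boxes(c,T,R,g,img):
    for s in(-1,1):
        P=[T+R@np.array([x,s*y,z]) for x in(-9,9) for y in(g,g+17) for z in(0,-19)]
        for p in proj(c,P): cv2.circle(img,tuple(np.round(p*1).astype(int)),0,(0,255,0),-1)
R0=np.array([[0,1,0],[1,0,0],[0,0,-1.]])
d0=cs["side"];i0=np.array(d0["frame"]).copy();boxes(d0,np.array([624.5,0,206.4]),R0,44,i0)
w0=cs["wrist"];i2=np.array(w0["frame"]).copy();boxes(w0,np.array([624.5,0,206.4]),R0,44,i2)
st=monitor.state();R=cv2.Rodrigues(st["orientation"])[0];T=st["eef_pos"]
d=cam("side");i1=np.array(d["frame"]).copy();boxes(d,T,R,12,i1)
w=cam("wrist");i3=np.array(w["frame"]).copy();boxes(w,T,R,12,i3)
z=lambda i:cv2.resize(i,(400,300),interpolation=cv2.INTER_NEAREST)
o=np.vstack([np.hstack([z(i0[60:180,210:370]),z(i1[190:310,270:430])]),np.hstack([z(i2),z(i3)])])
cv2.imwrite("pics/m4.png",o[:,:,::-1])
E
```

```text
(no output)
```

View pics/m4.png

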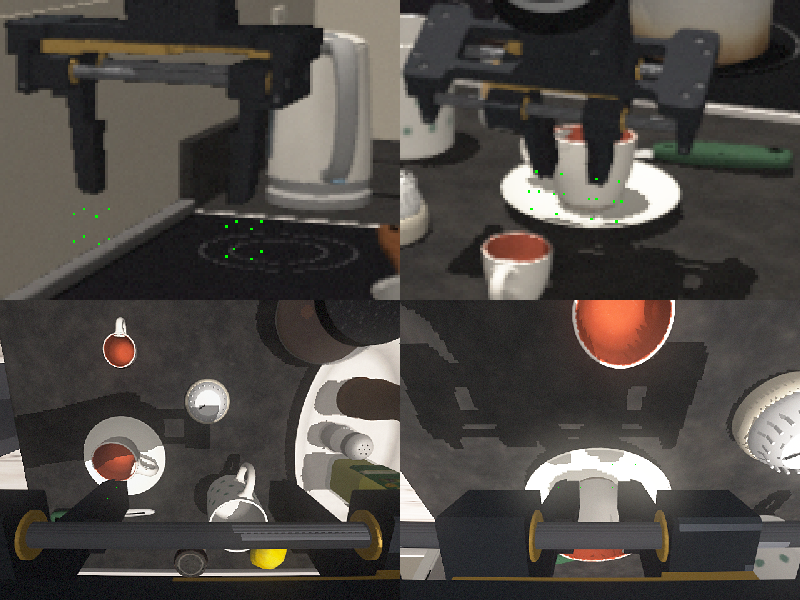

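```bash
python3 - <<'E'
from h import *
import pickle
cs=pickle.load(open("c0.pkl","rb"))
R0=np.array([[0,1,0],[1,0,0],[0,0,-1.]]);T0=np.array([624.5,0,206.4])
for n in("wrist","side","scene"):
  c=cs[n];print(n,c["camera_matrix"].ravel()[[0,4,2,5]],c["dist"])
  for k in(0,-20,-40):
    print(k,[proj(c,[T0+R0@np.array([x,s*y,k])])[0].round(0).tolist() for s in(-1,1) for x in(-9,9) for y in (44,61)])
f=np.array(cs["wrist"]["frame"]).max(2)
for r in range(270,360,8): print(r,"".join("#" if v<40 else "." for v in f[r,100:560:6]))
f=np.array(cs["scene"]["frame"]).max(2)
o=np.hstack([cv2.resize(np.array(cs["scene"]["frame"])[10:130,220:370],None,fx=3,fy=3)]);cv2.imwrite("pics/m5.png",o[:,:,::-1])
E
```

```text
wrist [406.86513528 406.86513528 316.64934808 241.6521033 ] [-0.0263018  0.         0.         0.         0.       ]
0 [[221.0, 299.0], [185.0, 299.0], [218.0, 263.0], [181.0, 263.0], [407.0, 299.0], [442.0, 299.0], [409.0, 263.0], [446.0, 263.0]]
-20 [[210.0, 318.0], [170.0, 317.0], [207.0, 278.0], [166.0, 278.0], [416.0, 318.0], [456.0, 318.0], [419.0, 278.0], [460.0, 278.0]]
-40 [[196.0, 341.0], [152.0, 341.0], [192.0, 297.0], [147.0, 297.0], [429.0, 341.0], [473.0, 341.0], [433.0, 297.0], [479.0, 297.0]]
side [586.37515552 586.37515552 325.91361643 235.27769918] [-0.00187824  0.          0.          0.          0.        ]
0 [[303.0, 159.0], [314.0, 160.0], [300.0, 162.0], [310.0, 163.0], [253.0, 155.0], [243.0, 154.0], [249.0, 157.0], [239.0, 156.0]]
-20 [[304.0, 147.0], [314.0, 148.0], [300.0, 149.0], [311.0, 150.0], [253.0, 143.0], [243.0, 142.0], [248.0, 145.0], [239.0, 144.0]]
-40 [[304.0, 135.0], [314.0, 135.0], [300.0, 137.0], [311.0, 138.0], [252.0, 131.0], [243.0, 130.0], [248.0, 133.0], [238.0, 132.0]]
scene [508.66178867 508.66178867 315.76905889 230.00080224] [-0.0256
[... 727 characters left out ...]
.........................#..................
302 .................#..........................................#................
310 .......#.##............................................#.#.#.................
318 ......########.........................................#..####.#...#.........
326 ....######.####..#..................#.#..................##.#####............
334 ##################...................#.................####.#.###.....#......
342 .##############.#.......................................#.##########........#
350 ################.........................................###..#.............#
358 .............................................................................
```

View pics/m5.png

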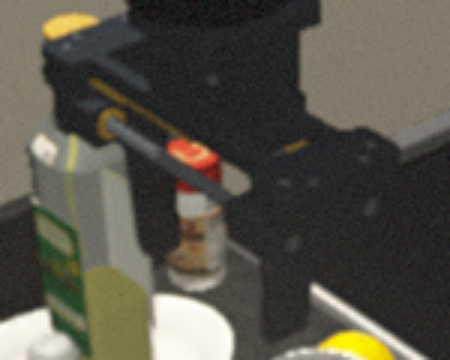

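The visible fingertips sit about 31 mm behind the reported TCP in all three views when open, and apparently about 23 mm now, so I still have no contact. I'll back off and measure the real tip position at two openings.

Request:
step_arm(
  rows=[
    [[0,0,0,0.01,-0.004,-0.0047,0.27],[0,0,0,0.022,-0.008,-0.0544,0.27],[0,0,0,0.022,-0.008,-0.0544,0.27],[0,0,0,0.022,-0.008,-0.0544,0.27]],
  ],
)

```text
time: 3.3
eef_pos: [503.4, 41.8, 59.4]
orientation: [1.978, 1.982, -0.435]
wrist_force: [-1.2, -0.2, -0.2]
finger_gap: 0.269
```

```bash
cat > tip.py <<'E'
from h import *
import sys
st=monitor.state();R=cv2.Rodrigues(st["orientation"])[0];T=st["eef_pos"];g=st["finger_gap"]*44
print(T,st["finger_gap"],st["wrist_force"])
d=cam("side",sys.argv[1]);f=np.array(d["frame"]).max(2)
for s in(-1,1):
  for k in(0,-20,-40):print(s,k,proj(d,[T+R@np.array([x,s*(g+9),k]) for x in(-9,0,9)]).round(0).tolist())
c=proj(d,[T])[0].astype(int)
for r in range(c[1]-40,c[1]+8,2):print(r,c[0]-30,"".join("#" if v<45 else "." for v in f[r,c[0]-30:c[0]+30]))
E
python3 tip.py t1
```

```text
[503.40504387  41.78815909  59.39144592] 0.2691953831544924 [-1.15168448 -0.21099538 -0.15405441]
-1 0 [[353.0, 258.0], [352.0, 262.0], [350.0, 266.0]]
-1 -20 [[352.0, 249.0], [351.0, 253.0], [350.0, 257.0]]
-1 -40 [[352.0, 240.0], [350.0, 244.0], [349.0, 248.0]]
1 0 [[328.0, 254.0], [326.0, 258.0], [325.0, 263.0]]
1 -20 [[327.0, 246.0], [325.0, 250.0], [324.0, 254.0]]
1 -40 [[326.0, 237.0], [324.0, 241.0], [323.0, 245.0]]
220 308 #######...........................################........##
222 308 ########...###############.......#################..........
224 308 #####################.............################..........
226 308 .......##############..............###############...#######
228 308 .........############..............################.........
230 308 .........#############............################..........
232 308 ..........#############............#############............
234 308 ..........#############............############.............
236 308 ...........#############............###########.............
238 308 ...........#############............########
[... 282 characters left out ...]
..........
248 308 ................####.................#######................
250 308 ........................................##..................
252 308 ............................................................
254 308 ............................................................
256 308 ............................................................
258 308 ............................................................
260 308 ............................................................
262 308 ............................................................
264 308 ............................................................
266 308 ............................................................
```

Request:
step_arm(
  rows=[
    [[0,0,0,0,0,0,0],[0,0,0,0,0,0,0],[0,0,0,0,0,0,0],[0,0,0,0,0,0,0],[0,0,0,0,0,0,0]],
  ],
)

```text
time: 3.85
eef_pos: [502.9, 39.8, 58.9]
orientation: [1.98, 1.98, -0.44]
wrist_force: [-0.3, 0.6, 0.4]
finger_gap: 0.003
```

```bash
python3 tip.py t2; python3 - <<'E'
import cv2,numpy as np
a=[cv2.resize(cv2.imread(f"pics/{n}.png")[170:300,270:400],(400,400),interpolation=2) for n in("t1","t2")]
cv2.imwrite("pics/m6.png",np.hstack(a))
E
```

```text
[502.92205237  39.77250513  58.87158804] 0.002878658555487213 [-0.27805098  0.63862746  0.3914281 ]
-1 0 [[346.0, 257.0], [345.0, 261.0], [344.0, 265.0]]
-1 -20 [[346.0, 248.0], [344.0, 252.0], [343.0, 256.0]]
-1 -40 [[345.0, 239.0], [343.0, 243.0], [342.0, 247.0]]
1 0 [[335.0, 255.0], [334.0, 259.0], [333.0, 263.0]]
1 -20 [[334.0, 247.0], [333.0, 251.0], [332.0, 255.0]]
1 -40 [[333.0, 238.0], [332.0, 242.0], [331.0, 246.0]]
219 309 ###############..........################.......############
221 309 ###############..........################...................
223 309 ###############...#######################...................
225 309 .########################################....#######........
227 309 ..............############################.................#
229 309 ................#########################...................
231 309 ................########################....................
233 309 .................######################.....................
235 309 .................######################.....................
237 309 .................######################...
[... 284 characters left out ...]
..........
247 309 .....................###############........................
249 309 .................................#..........................
251 309 ............................................................
253 309 ............................................................
255 309 ............................................................
257 309 ............................................................
259 309 ............................................................
261 309 ............................................................
263 309 ............................................................
265 309 ............................................................
```

View pics/m6.png

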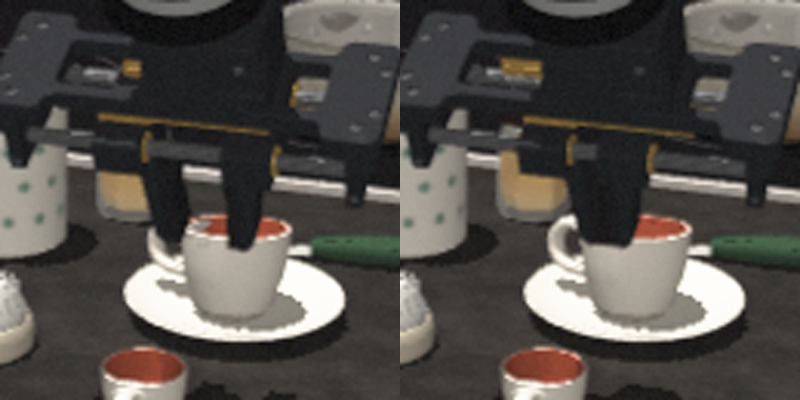

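The closed tips again appear about 27 mm short of the reported TCP (row 249 seen, 261 predicted). I'll settle it with a gentle touch on the bare worktop front-left of the saucer.

Request:
step_arm(
  rows=[
    [[0,8,0,-0.0085,-0.03,-0.018,0],[0,16,0,-0.0085,-0.068,-0.018,0],[0,25,0,-0.0085,-0.068,-0.018,0],[0,25,0,-0.0085,-0.068,-0.018,0],[0,25,0,-0.0085,-0.068,-0.018,0]],
  ],
)

```text
time: 4.4
eef_pos: [434.9, 37.0, 79.3]
orientation: [2.228, 2.214, -0.0]
wrist_force: [-0.1, 0.0, -0.3]
finger_gap: 0.01
```

Request:
step_arm(
  rows=[
    [[0,0,0,0,0,0.03,0],[0,0,0,0,0,0.055,0],[0,0,0,0,0,0.07,0],[0,0,0,0,0,0.075,0],[0,0,0,0,0,0.078,0],[0,0,0,0,0,0.078,0],[0,0,0,0,0,0.078,0]],
  ],
)

```text
time: 5.1
eef_pos: [435.6, 41.5, 0.5]
orientation: [2.217, 2.224, -0.0]
wrist_force: [-0.3, -0.8, 0.4]
finger_gap: 0.002
```

Request:
step_arm(
  rows=[
    [[0,0,0,0,0,0.0015,0],[0,0,0,0,0,0.003,0],[0,0,0,0,0,0.003,0]],
  ],
)

```text
time: 5.4
eef_pos: [435.2, 40.4, -2.3]
orientation: [-2.221, -2.222, -0.0]
wrist_force: [0.9, 0.9, 0.6]
finger_gap: 0.006
```

Request:
step_arm(
  rows=[
    [[0,0,0,0,0,0.004,0],[0,0,0,0,0,0.008,0],[0,0,0,0,0,0.012,0],[0,0,0,0,0,0.015,0],[0,0,0,0,0,0.015,0]],
  ],
)

```text
time: 5.9
eef_pos: [434.8, 39.8, -17.4]
orientation: [-2.221, -2.221, 0.001]
wrist_force: [-0.5, 1.1, -0.6]
finger_gap: -0.0
```

Request:
step_arm(
  rows=[
    [[0,0,0,0,0,0.0015,0],[0,0,0,0,0,0.003,0],[0,0,0,0,0,0.003,0]],
  ],
)

```text
time: 6.2
eef_pos: [435.0, 39.9, -20.1]
orientation: [-2.221, -2.222, 0.0]
wrist_force: [0.6, -0.2, 1.0]
finger_gap: 0.001
```

Request:
step_arm(
  rows=[
    [[0,0,0,0,0,0.0015,0],[0,0,0,0,0,0.003,0],[0,0,0,0,0,0.003,0]],
  ],
)

```text
time: 6.5
eef_pos: [435.0, 39.9, -23.2]
orientation: [-2.221, -2.221, 0.0]
wrist_force: [-0.2, -0.1, 0.5]
finger_gap: 0.004
```

Request:
step_arm(
  rows=[
    [[0,0,0,0,0,0.001,0],[0,0,0,0,0,0.002,0],[0,0,0,0,0,0.002,0]],
  ],
)

```text
time: 6.8
eef_pos: [435.0, 39.9, -25.2]
orientation: [-2.221, -2.221, 0.0]
wrist_force: [-0.6, -0.1, -0.2]
finger_gap: 0.008
```

Request:
step_arm(
  rows=[
    [[0,0,0,0,0,0.001,0],[0,0,0,0,0,0.002,0],[0,0,0,0,0,0.002,0]],
  ],
)

```text
time: 7.1
eef_pos: [435.0, 39.9, -27.1]
orientation: [-2.221, -2.221, 0.0]
wrist_force: [1.0, -0.1, -0.2]
finger_gap: 0.004
```

Request:
step_arm(
  rows=[
    [[0,0,0,0,0,0.001,0],[0,0,0,0,0,0.002,0],[0,0,0,0,0,0.002,0]],
  ],
)

```text
time: 7.4
eef_pos: [435.0, 39.9, -29.2]
orientation: [-2.221, -2.221, 0.0]
wrist_force: [0.6, -0.1, -0.0]
finger_gap: 0.002
```

Request:
step_arm(
  rows=[
    [[0,0,0,0,0,0.001,0],[0,0,0,0,0,0.002,0],[0,0,0,0,0,0.002,0]],
  ],
)

```text
time: 7.7
eef_pos: [435.0, 39.9, -31.1]
orientation: [-2.221, -2.221, 0.0]
wrist_force: [-0.5, 0.4, -0.3]
finger_gap: 0.005
```

```bash
python3 tip.py t3 | head -30; python3 - <<'E'
from h import *
s=cam("scene")
a=cv2.imread("pics/t3.png")[200:320,300:460];b=np.array(s["frame"])[190:310,250:410,::-1]
cv2.imwrite("pics/m7.png",np.hstack([cv2.resize(x,(400,300),interpolation=2) for x in(a,b)]))
E
```

```text
[435.00482345  39.91519423 -31.14424468] 0.005367423307653577 [-0.54999766  0.43388914 -0.27625063]
-1 0 [[385.0, 314.0], [384.0, 317.0], [383.0, 319.0]]
-1 -20 [[385.0, 303.0], [384.0, 306.0], [383.0, 308.0]]
-1 -40 [[386.0, 292.0], [385.0, 295.0], [384.0, 297.0]]
1 0 [[374.0, 313.0], [373.0, 315.0], [372.0, 318.0]]
1 -20 [[374.0, 302.0], [373.0, 304.0], [372.0, 307.0]]
1 -40 [[375.0, 291.0], [374.0, 293.0], [373.0, 295.0]]
275 348 ......................######################................
277 348 ......................######################................
279 348 ...................#########################................
281 348 .....#######################################................
283 348 ###########################################.................
285 348 ###########################################.................
287 348 ##########............#####################.................
289 348 ###################...####################..................
291 348 #########......###########################.....#..##........
293 348 ########..........########################
[... 215 characters left out ...]
##########
301 348 ###################.########################################
303 348 ##............####.#########################################
305 348 ...................#########################################
307 348 .........................###################################
309 348 .......................................#.###################
311 348 ...............................................#############
313 348 .....................................................#######
315 348 .......................................................#####
317 348 .........................................................###
319 348 ...........................................................#
```

View pics/m7.png

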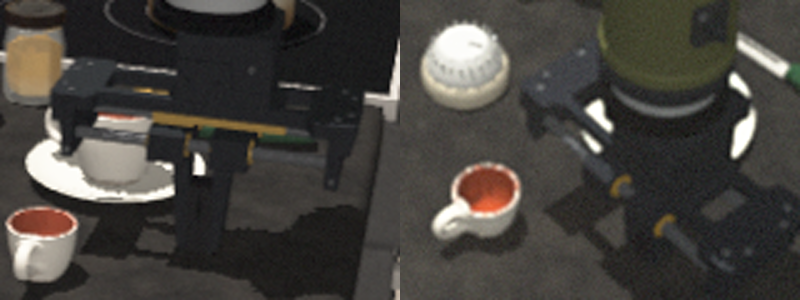

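Side crop: the tip, at about (200,250) in the crop, is nearly at the worktop, so the offset is about 30 mm or slightly more. Two more small steps (11 pictures viewed).

Request:
step_arm(
  rows=[
    [[0,0,0,0,0,0.001,0],[0,0,0,0,0,0.002,0],[0,0,0,0,0,0.002,0]],
  ],
)

```text
time: 8.1
eef_pos: [435.1, 39.9, -31.4]
orientation: [2.22, 2.221, 0.002]
wrist_force: [-1.3, -1.6, 21.6]
finger_gap: 0.008
```

Request:
step_arm(
  rows=[
    [[0,0,0,0,0,0.001,0],[0,0,0,0,0,0.002,0],[0,0,0,0,0,0.002,0]],
  ],
)

```text
time: 8.4
eef_pos: [435.2, 39.9, -31.5]
orientation: [2.218, 2.221, 0.005]
wrist_force: [-3.4, -2.1, 47.2]
finger_gap: 0.007
```

Contact at reported z = -31.3, so the real fingertips end 31 mm behind the reported TCP. I correct for this from here on. The foot estimate is now about (507,-31), so I'll push along (+6,-12).

Request:
step_arm(
  rows=[
    [[0,0,0,0,0,-0.05,0.1],[0,0,0,0,0,-0.095,0.27],[0,-8,0,-0.005,0.04,-0.095,0.27],[0,-16,0,-0.01,0.072,-0.095,0.27],[0,-25,0,-0.015,0.072,-0.085,0.27],[0,-25,0,-0.015,0.072,-0.055,0.27],[0,-25,0,-0.015,0.072,-0.055,0.27],[0,-25,0,-0.015,0.072,-0.055,0.27],[0,-25,0,-0.015,0.072,-0.055,0.27]],
  ],
)

```text
time: 9.3
eef_pos: [506.6, 22.3, 21.4]
orientation: [1.982, 1.977, -0.441]
wrist_force: [0.4, -0.5, 0.3]
finger_gap: 0.27
```

Request:
step_arm(
  rows=[
    [[0,0,0,0.0118,0,0.0254,0.27],[0,0,0,0.0118,0,0.0254,0.27],[0,0,0,0.0027,0,0.0296,0.27],[0,0,0,-0.0064,0,0.0338,0.27],[0,0,0,-0.0127,0,0.0368,0.27],[0,0,0,-0.0172,0,0.0389,0.27],[0,0,0,-0.0199,0,0.0402,0.27],[0,0,0,-0.0226,0,0.0415,0.27],[0,0,0,-0.0226,0,0.0415,0.27]],
  ],
)

```text
time: 10.2
eef_pos: [507.0, -13.4, -8.0]
orientation: [1.98, 1.98, -0.439]
wrist_force: [0.4, 0.6, 0.1]
finger_gap: 0.269
```

```bash
cat > look.py <<'E'
from h import *
import sys
st=monitor.state();R=cv2.Rodrigues(st["orientation"])[0];print("tip",(st["eef_pos"]-31.3*R[:,2]).round(1),"F",st["wrist_force"].round(1),"t",st["time"])
d=cam("side",sys.argv[1]);s=cam("scene",sys.argv[1]+"s")
for n,c,b in(("side",d,(315,235,385,280)),("scene",s,(325,195,390,250))):
    f=np.array(c["frame"]);m=cv2.inRange(cv2.cvtColor(f,cv2.COLOR_RGB2HSV),(0,120,60),(15,255,255))
    x0,y0,x1,y1=b;k=np.zeros_like(m);k[y0:y1,x0:x1]=m[y0:y1,x0:x1]
    ys,xs=np.nonzero(k)
    if len(xs): print(n,"red x",xs.min(),xs.max(),"y",ys.min(),ys.max(),"n",len(xs))
E
python3 look.py l1; python3 - <<'E'
from h import *
import pickle
cs=pickle.load(open("c0.pkl","rb"))
for n,b in(("side",(315,235,385,280)),("scene",(325,195,390,250))):
    f=np.array(cs[n]["frame"]);m=cv2.inRange(cv2.cvtColor(f,cv2.COLOR_RGB2HSV),(0,120,60),(15,255,255))
    x0,y0,x1,y1=b;ys,xs=np.nonzero(m[y0:y1,x0:x1]);print("start",n,xs.min()+x0,xs.max()+x0,ys.min()+y0,ys.max()+y0,len(xs))
E
```

```text
tip [ 5.07e+02 -2.00e-01  2.03e+01] F [0.4 0.6 0.1] t 10.2
side red x 336 348 y 241 247 n 61
scene red x 341 370 y 209 229 n 294
start side 336 362 240 246 135
start scene 340 370 209 229 469
```

Request:
step_arm(
  rows=[
    [[0,0,0,-0.0009,0.0002,0.0004,0.27],[0,0,0,-0.0018,0.0005,0.0008,0.27],[0,0,0,-0.0027,0.001,0.0013,0.27],[0,0,0,-0.0036,0.0015,0.0017,0.27],[0,0,0,-0.0045,0.002,0.0021,0.27],[0,0,0,-0.0054,0.0025,0.0025,0.27],[0,0,0,-0.0054,0.0025,0.0025,0.27]],
  ],
)

```text
time: 11.0
eef_pos: [509.6, -19.0, -8.1]
orientation: [1.98, 1.98, -0.439]
wrist_force: [-1.2, 1.2, -0.4]
finger_gap: 0.272
```

```bash
python3 look.py l2
```

```text
tip [509.6  -5.8  20.3] F [-1.2  1.2 -0.4] t 11.0
side red x 337 347 y 239 245 n 58
scene red x 343 371 y 209 226 n 223
```

Request:
step_arm(
  rows=[
    [[0,0,0,-0.0009,0.0004,0.0004,0.27],[0,0,0,-0.0018,0.0008,0.0008,0.27],[0,0,0,-0.0027,0.0012,0.0013,0.27],[0,0,0,-0.0036,0.0016,0.0017,0.27],[0,0,0,-0.0036,0.0016,0.0017,0.27]],
  ],
)

```text
time: 11.6
eef_pos: [511.1, -23.4, -8.1]
orientation: [1.98, 1.979, -0.439]
wrist_force: [-0.1, 0.7, -0.6]
finger_gap: 0.272
```

```bash
python3 look.py l3
```

```text
tip [511.1 -10.2  20.3] F [-0.1  0.7 -0.6] t 11.6
side red x 336 347 y 238 244 n 58
scene red x 344 373 y 208 224 n 224
```

Request:
step_arm(
  rows=[
    [[0,0,0,-0.0009,0.0004,0.0004,0.27],[0,0,0,-0.0018,0.0008,0.0008,0.27],[0,0,0,-0.0027,0.0012,0.0013,0.27],[0,0,0,-0.0036,0.0016,0.0017,0.27],[0,0,0,-0.0036,0.0016,0.0017,0.27]],
  ],
)

```text
time: 12.2
eef_pos: [512.8, -27.4, -8.1]
orientation: [1.98, 1.979, -0.439]
wrist_force: [-0.3, 0.3, 0.2]
finger_gap: 0.269
```

```bash
python3 look.py l4
```

```text
tip [512.8 -14.1  20.3] F [-0.3  0.3  0.2] t 12.2
side red x 336 346 y 237 243 n 53
scene red x 346 374 y 206 222 n 211
```

```bash
python3 - <<'E'
from h import *
import pickle
cs=pickle.load(open("c0.pkl","rb"));a=np.linspace(0,6.28,100)
for c0 in((512.7,-42.9,54.5),(512,-37,55)):
  for n in("side","scene"):
    P=proj(cs[n],np.c_[c0[0]+29*np.cos(a),c0[1]+29*np.sin(a),c0[2]+0*a]);print(c0,n,P.min(0).round(1),P.max(0).round(1))
E
python3 - <<'E'
E
```

```text
(512.7, -42.9, 54.5) side [328.9 238. ] [362.2 250.2]
(512.7, -42.9, 54.5) scene [339.5 205.6] [373.3 230. ]
(512, -37, 55) side [328.4 238.9] [361.9 251.2]
(512, -37, 55) scene [337.2 207.1] [371.1 231.7]
```

Request:
step_arm(
  rows=[
    [[0,0,0,-0.0009,0,0.0004,0.27],[0,0,0,-0.0018,0,0.0008,0.27],[0,0,0,-0.0027,0,0.0013,0.27],[0,0,0,-0.0027,0,0.0013,0.27]],
  ],
)

```text
time: 12.7
eef_pos: [512.8, -30.2, -8.1]
orientation: [1.98, 1.98, -0.439]
wrist_force: [0.0, 0.5, 0.6]
finger_gap: 0.271
```

```bash
python3 look.py l5
```

```text
tip [512.8 -17.   20.3] F [0.  0.5 0.6] t 12.7
side red x 337 347 y 237 243 n 55
scene red x 347 375 y 205 221 n 211
```

Request:
step_arm(
  rows=[
    [[0,0,0,0.0408,0,-0.019,0.27],[0,0,0,0.0408,0,-0.019,0.27],[0,0,0,0.0154,0,-0.0734,0.27],[0,8,0,-0.0269,0.05,-0.164,0.2],[0,16,0,-0.0269,0.1,-0.164,0.1],[0,25,0,-0.0269,0.1,-0.164,0],[0,25,0,-0.0269,0.1,-0.164,0],[0,25,0,-0.0269,0.1,-0.164,0],[0,25,0,-0.0269,0.1,-0.164,0]],
  ],
)

```text
time: 13.7
eef_pos: [611.0, 15.8, 151.0]
orientation: [-2.218, -2.222, 0.003]
wrist_force: [0.3, 0.1, -0.2]
finger_gap: 0.004
```

```bash
cat > meas.py <<'E'
from h import *
import sys
def circ(P,n=4):
    for _ in range(n):
        s=np.linalg.lstsq(np.c_[2*P,np.ones(len(P))],(P**2).sum(1),rcond=None)[0];R=np.sqrt(s[2]+s[0]**2+s[1]**2)
        r=np.linalg.norm(P-s[:2],axis=1)-R;k=abs(r)<2*max(.4,np.std(r))
        if k.all():break
        P=P[k]
    return s[:2],R,np.std(r),len(P)
w=cam("wrist",sys.argv[1]);f=np.array(w["frame"]);hsv=cv2.cvtColor(f,cv2.COLOR_RGB2HSV)
g=cv2.inRange(hsv,(0,0,95),(180,60,255));red=cv2.inRange(hsv,(0,120,60),(15,255,255))
c0=proj(w,[[*S,14]])[0];print("expected saucer px",c0)
lab=cv2.findContours(g|red,0,1)[0]
for c in lab:
    if cv2.contourArea(c)>3000 and cv2.pointPolygonTest(c,(float(c0[0]),float(c0[1])),False)>0:
        h=cv2.convexHull(c)[:,0].astype(float);print("bbox",cv2.boundingRect(c),"saucer",circ(np.array([onz(w,q,14) for q in h])[:,:2]))
c1=proj(w,[[*S,54.5]])[0]
for c in cv2.findContours(red,0,1)[0]:
    x=c[:,0].mean(0)
    if cv2.contourArea(c)>300 and np.linalg.norm(x-c1)<60:
        h=cv2.convexHull(c)[:,0].astype(float);print("coffee/rim",circ(np.array([onz(w,q,54.5) for q in h])[:,:2]))
st=monitor.state();print(st["eef_pos"],st["time"])
E
python3 meas.py w5; python3 look.py l6; python3 - <<'E'
import cv2,numpy as np
a=cv2.imread("pics/l6.png")[225:290,295:395];b=cv2.imread("pics/l6s.png")[185:270,310:400];c=cv2.imread("pics/w5.png")
o=np.zeros((600,800,3),np.uint8);o[:260,:400]=cv2.resize(a,(400,260),interpolation=2);o[:300,400:718]=cv2.resize(b,(318,300),interpolation=2)
o[300:600,:400]=cv2.resize(c,(400,300));cv2.imwrite("pics/m8.png",o)
E
```

```text
expected saucer px [196.89343853 287.76671367]
bbox (122, 214, 151, 115) saucer (array([512.61241189, -43.07086674]), np.float64(62.989963876063285), np.float64(0.14300510185900228), 40)
coffee/rim (array([513.49457445, -43.23305671]), np.float64(28.791694255147476), np.float64(0.263507248437514), 24)
[610.57818112  16.92541718 150.76233763] 13.75
tip [610.7  16.9 182.1] F [ 1.1  1.3 -0. ] t 13.75
side red x 332 361 y 238 248 n 254
scene red x 341 372 y 207 229 n 534
```

The cup is down in the well: the rim fits a level circle centred (513.5,-43.2) with 0.26 mm residual, and the saucer hasn't moved at (512.6,-43.1). Next I turn the handle with the closed fingers, upright and jaw-line tangential. Yaw first, at height.

Request:
step_arm(
  rows=[
    [[0,0,-8.5,-0.005,-0.01,0,0],[0,0,-17,-0.01,-0.02,0,0],[0,0,-25.5,-0.02,-0.03,0,0],[0,0,-34,-0.027,-0.048,0,0],[0,0,-42.5,-0.027,-0.048,0,0],[0,0,-51,-0.027,-0.048,0,0],[0,0,-59.5,-0.027,-0.048,0,0],[0,0,-68,-0.027,-0.048,0,0],[0,0,-76.5,-0.027,-0.048,0,0],[0,0,-85,-0.027,-0.048,0,0],[0,0,-93.5,-0.027,-0.048,0,0],[0,0,-102,-0.027,-0.048,0,0]],
  ],
)

```text
time: 15.05
eef_pos: [563.8, -10.3, 151.2]
orientation: [0.345, -3.121, 0.001]
wrist_force: [0.4, 0.8, 0.7]
finger_gap: 0.004
```

Request:
step_arm(
  rows=[
    [[0,0,-8,0,0,0,0],[0,0,-13,0,0,0,0],[0,0,-13,0,0,0,0],[0,0,-13,0,0,0,0],[0,0,-13,0,0,0,0]],
  ],
)

```text
time: 15.55
eef_pos: [564.5, -11.4, 151.7]
orientation: [0.68, -3.067, 0.001]
wrist_force: [-0.2, 0.7, 0.4]
finger_gap: 0.008
```

```bash
cat > plan.py <<'E'
from h import *
import sys
# args: z of true tip, radius, list of azimuths (deg); prints rows from the current pose, jaw angle = az+90
st=monitor.state();R=cv2.Rodrigues(st["orientation"])[0];T=st["eef_pos"]
print("T",T.round(1),"jaw",np.degrees(np.arctan2(R[1,1],R[0,1])).round(1),"F",st["wrist_force"].round(1),"tilt",R[2,2].round(4),"t",st["time"])
z,r=map(float,sys.argv[1:3]);C=np.array([513.2,-43.2])
for a in map(float,sys.argv[3:]):
    t=np.radians(a);p=np.r_[C+r*np.array([np.cos(t),np.sin(t)]),z-31.3]
    y=np.array([-np.sin(t),np.cos(t),0]);zz=np.array([0,0,-1.]);Rn=np.c_[np.cross(y,zz),y,zz]
    rv=np.degrees(cv2.Rodrigues(R.T@Rn)[0].ravel());print(a,[float(v) for v in np.r_[rv.round(1),(R.T@(p-T)/1000).round(4)]])
E
python3 plan.py 80 52 25; python3 plan.py 33 52 25 20
```

```text
T [564.5 -11.4 151.7] jaw 115.0 F [-0.2  0.7  0.4] tilt -1.0 t 15.55
25.0 [-0.0, -0.0, 0.0, 0.0078, -0.0071, 0.103]
T [564.5 -11.4 151.7] jaw 115.0 F [-0.2  0.7  0.4] tilt -1.0 t 15.55
25.0 [-0.0, -0.0, 0.0, 0.0078, -0.0071, 0.15]
20.0 [-0.0, -0.0, 5.0, 0.008, -0.0116, 0.15]
```

Request:
step_arm(
  rows=[
    [[0,0,0,0.0078,-0.004,0.05,0],[0,0,0,0.0078,-0.004,0.095,0],[0,0,0,0.0078,-0.004,0.12,0],[0,0,0,0.0078,-0.004,0.135,0],[0,0,0,0.0078,-0.004,0.15,0],[0,0,0,0.0078,-0.004,0.15,0],[0,0,0,0.0078,-0.004,0.15,0]],
  ],
)

```text
time: 16.25
eef_pos: [560.1, -18.6, 2.7]
orientation: [-0.68, 3.066, 0.0]
wrist_force: [-0.4, -0.4, 0.1]
finger_gap: 0.004
```

```bash
python3 plan.py 33 52 22 16 10 4 -2 -8 -14
```

```text
T [560.1 -18.6   2.7] jaw 115.0 F [-0.4 -0.4  0.1] tilt -1.0 t 16.25
22.0 [-0.0, 0.1, 3.0, 0.0009, -0.0052, 0.001]
16.0 [-0.0, 0.1, 9.0, 0.0015, -0.0107, 0.001]
10.0 [0.0, 0.1, 15.0, 0.0026, -0.016, 0.001]
4.0 [0.0, 0.1, 21.0, 0.0043, -0.0212, 0.001]
-2.0 [0.0, 0.1, 27.0, 0.0065, -0.0261, 0.001]
-8.0 [0.0, 0.1, 33.0, 0.0093, -0.0308, 0.001]
-14.0 [0.0, 0.1, 39.0, 0.0125, -0.0352, 0.001]
```

Request:
step_arm(
  rows=[
    [[0,0,3,0.0009,-0.0052,0.001,0],[0,0,6,0.0012,-0.008,0.001,0],[0,0,9,0.0015,-0.0107,0.001,0],[0,0,12,0.002,-0.0134,0.001,0],[0,0,15,0.0026,-0.016,0.001,0],[0,0,18,0.0034,-0.0186,0.001,0],[0,0,21,0.0043,-0.0212,0.001,0],[0,0,24,0.0054,-0.0237,0.001,0],[0,0,27,0.0065,-0.0261,0.001,0],[0,0,30,0.0079,-0.0285,0.001,0],[0,0,33,0.0093,-0.0308,0.001,0]],
  ],
)

```text
time: 17.35
eef_pos: [565.3, -50.6, 2.6]
orientation: [0.223, 3.131, 0.001]
wrist_force: [-0.6, 0.3, -0.6]
finger_gap: 0.003
```

```bash
python3 plan.py 33 52 -12 -16 -20 -24 -28 -32 -36; python3 look.py h1
```

```text
T [565.3 -50.6   2.6] jaw 81.9 F [-0.6  0.3 -0.6] tilt -1.0 t 17.35
-12.0 [0.1, 0.2, 3.9, 0.0008, -0.0035, 0.0009]
-16.0 [0.1, 0.2, 7.9, 0.0011, -0.0071, 0.0009]
-20.0 [0.1, 0.2, 11.9, 0.0018, -0.0107, 0.0009]
-24.0 [0.1, 0.2, 15.9, 0.0026, -0.0142, 0.0009]
-28.0 [0.1, 0.2, 19.9, 0.0037, -0.0177, 0.0009]
-32.0 [0.1, 0.2, 23.9, 0.0051, -0.0211, 0.0009]
-36.0 [0.1, 0.2, 27.9, 0.0067, -0.0243, 0.0008]
tip [565.2 -50.6  33.9] F [-0.6  0.3 -0.6] t 17.35
side red x 331 361 y 238 248 n 243
scene red x 342 372 y 207 228 n 530
```

Request:
step_arm(
  rows=[
    [[0,0,4,0.0008,-0.0035,0.0009,0],[0,0,8,0.0011,-0.0071,0.0009,0],[0,0,12,0.0018,-0.0107,0.0009,0],[0,0,16,0.0026,-0.0142,0.0009,0],[0,0,20,0.0037,-0.0177,0.0009,0],[0,0,24,0.0051,-0.0211,0.0009,0],[0,0,28,0.0067,-0.0243,0.0009,0]],
  ],
)

```text
time: 18.15
eef_pos: [554.9, -73.7, 1.1]
orientation: [0.972, 2.985, 0.002]
wrist_force: [0.7, -0.8, 0.4]
finger_gap: 0.006
```

```bash
python3 plan.py 33 52 -39 -42 -45 -48 -51 -54 -57 -60; python3 look.py h2
```

```text
T [554.9 -73.7   1.1] jaw 53.9 F [ 0.7 -0.8  0.4] tilt -1.0 t 18.15
-39.0 [0.1, 0.1, 2.9, -0.0002, -0.0025, -0.0006]
-42.0 [0.1, 0.1, 5.9, -0.0, -0.0052, -0.0007]
-45.0 [0.1, 0.1, 8.9, 0.0003, -0.0079, -0.0007]
-48.0 [0.1, 0.1, 11.9, 0.0008, -0.0106, -0.0007]
-51.0 [0.1, 0.1, 14.9, 0.0014, -0.0133, -0.0007]
-54.0 [0.1, 0.1, 17.9, 0.0022, -0.0159, -0.0007]
-57.0 [0.1, 0.1, 20.9, 0.0031, -0.0184, -0.0007]
-60.0 [0.1, 0.1, 23.9, 0.0042, -0.021, -0.0007]
tip [554.8 -73.8  32.4] F [ 0.7 -0.8  0.4] t 18.15
side red x 331 362 y 238 248 n 231
scene red x 343 373 y 206 228 n 522
```

Request:
step_arm(
  rows=[
    [[0,0,3,0,-0.0025,0,0],[0,0,6,0,-0.0052,0,0],[0,0,9,0.0003,-0.0079,0,0],[0,0,12,0.0008,-0.0106,0,0],[0,0,15,0.0014,-0.0133,0,0],[0,0,18,0.0022,-0.0159,0,0],[0,0,21,0.0031,-0.0184,0,0],[0,0,21,0.0031,-0.0184,0,0]],
  ],
)

```text
time: 19.05
eef_pos: [540.9, -86.9, 0.5]
orientation: [1.496, 2.762, 0.0]
wrist_force: [0.1, -0.7, -0.3]
finger_gap: 0.003
```

```bash
python3 plan.py 33 52 -57 -62 -66; python3 meas.py w6; python3 look.py h3; python3 - <<'E'
import cv2,numpy as np
a=cv2.imread("pics/h3.png")[225:290,295:395];b=cv2.imread("pics/h3s.png")[185:270,310:400]
# scene: compare with start: white-ish profile
for r in range(198,262,2): print(r,"".join(".:-=+*#%@"[min(8,int(v)//29)] if True else "" for v in cv2.imread("pics/h3s.png")[r,318:398].max(1)))
E
```

```text
T [ 5.409e+02 -8.690e+01  5.000e-01] jaw 33.1 F [ 0.1 -0.7 -0.3] tilt -1.0 t 19.05
-57.0 [0.0, 0.0, 0.1, -0.0003, 0.0005, -0.0012]
-62.0 [0.0, 0.0, 5.1, -0.0001, -0.004, -0.0012]
-66.0 [0.0, 0.0, 9.1, 0.0004, -0.0076, -0.0012]
expected saucer px [314.10926225 168.69300606]
bbox (157, 0, 314, 303) saucer (array([512.33327394, -42.70965572]), np.float64(62.52664008062271), np.float64(0.0658874655857166), 70)
coffee/rim (array([511.74169395, -45.25308601]), np.float64(29.050335202807677), np.float64(0.17301314277350952), 32)
[ 5.41034384e+02 -8.67498519e+01  4.36212829e-01] 19.1
tip [541.  -86.8  31.7] F [ 0.4 -1.1  0.7] t 19.1
side red x 332 363 y 237 248 n 221
scene red x 343 374 y 206 228 n 516
198 ------------------------------------:::::::::::::::::::-------------------------
200 -------------------------------------::::::::::::::::::------===----------------
202 -------------------------------------::::::::::::::::--======*%@%#*+=-----------
204 -------------:::------------------=----=------:::::-=+******++#@@@@%#+=---------
206 ------------:::::--:----------==++++++++++++++++==++
[... 1623 characters left out ...]
************=-::::::
246 ===---*@@@@@@@@@@@@@@@@@@@@@@%#****************************************=-:::::::
248 ====---+@@@@@@@@@@@@@@@@@@@@@@@%#************************************+=-::::::::
250 ---------*@@@@@@@@@@@@@@@@@@@@@@@%%%##*************#%#**************+-::::::::::
252 ------=--:-+%@@@@@@@@@@@@@@@@@@@@@@@@@@@@@@%@@@@@@@@@#************+=-:::::::::::
254 ------=----:-=#@@@@@@@@@@@@@@@@@@@@@@@@@@@@@@@@@@@@@@**********+=--::-::::::::::
256 ---------=----:-=*%@@@@@@@@@@@@@@@@@@@@@@@@@@@@@@@@@@#*******==-:::::-::::::::::
258 ------=======----:--+#%@@@@@@@@@@@@@@@@@@@@@@@@@@@@@@@%*++=--::::-:::::-::::::::
260 --------=====-=----::::--=+#%@@@@@@@@@@@@@@@@@@@@@@%#*+-::::-:::::::::::::::::::
```

Request:
step_arm(
  rows=[
    [[0,0,2.5,-0.0002,-0.0018,0,0],[0,0,5,-0.0001,-0.004,0,0],[0,0,5,-0.0001,-0.004,0,0]],
  ],
)

```text
time: 19.5
eef_pos: [537.4, -89.2, 0.1]
orientation: [1.616, 2.694, 0.0]
wrist_force: [0.1, 1.0, -0.5]
finger_gap: 0.005
```

Request:
step_arm(
  rows=[
    [[0,0,0,0,0.006,0,0],[0,0,0,-0.005,0.02,0,0],[0,0,0,-0.005,0.02,-0.05,0],[0,0,0,-0.005,0.02,-0.1,0],[0,0,-8,-0.005,0.06,-0.14,0],[0,0,-8,-0.005,0.09,-0.15,0],[0,0,-8,-0.005,0.09,-0.15,0],[0,0,-8,-0.005,0.09,-0.15,0]],
  ],
)

```text
time: 20.3
eef_pos: [619.2, -50.8, 149.9]
orientation: [-1.424, -2.8, -0.0]
wrist_force: [-0.0, 0.2, -0.3]
finger_gap: 0.006
```

```bash
python3 meas.py w7; python3 look.py h4; python3 - <<'E'
import cv2,numpy as np
a=cv2.imread("pics/h4.png")[225:290,295:395];b=cv2.imread("pics/h4s.png")[185:270,310:400];c=cv2.imread("pics/w7.png")
o=np.zeros((600,800,3),np.uint8);o[:260,:400]=cv2.resize(a,(400,260),interpolation=2);o[:340,420:780]=cv2.resize(b,(360,340),interpolation=2)
o[290:590,:400]=cv2.resize(c,(400,300));cv2.imwrite("pics/m9.png",o)
E
```

```text
expected saucer px [205.74277705 127.6231001 ]
bbox (122, 36, 169, 175) saucer (array([512.47517242, -42.611906  ]), np.float64(62.752595680741685), np.float64(0.15258697346736405), 54)
coffee/rim (array([511.25074164, -45.59126939]), np.float64(28.7027630006909), np.float64(0.184801157329459), 31)
[618.036063   -51.85099615 149.04377166] 20.35
tip [618.1 -51.8 180.3] F [-0.8 -0.4 -1.1] t 20.35
side red x 332 363 y 238 248 n 234
scene red x 343 374 y 206 228 n 549
```

View pics/m9.png

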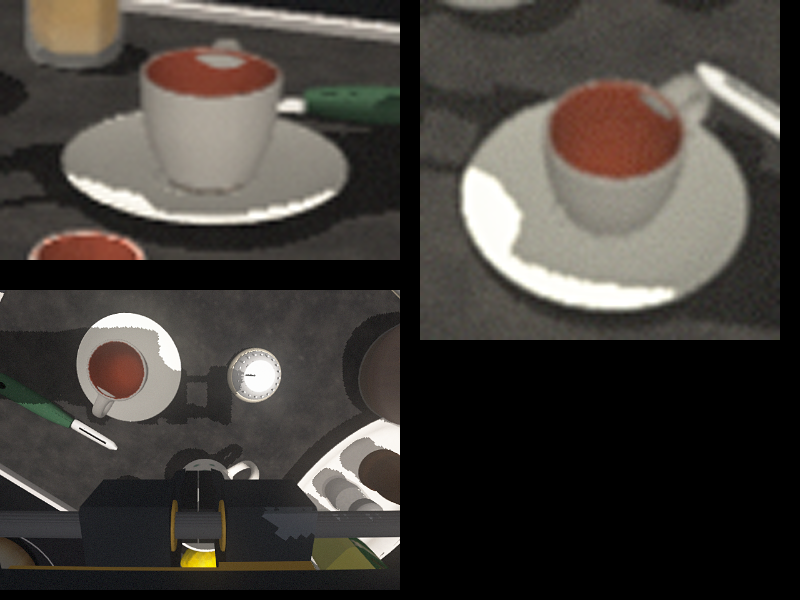

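The last allowed picture: the cup stands level in the well with its handle near right. Handle end is at wrist px (162,195) and scene (380,209). Now computing its azimuth.

```bash
python3 - <<'E'
from h import *
st=monitor.state();w=cam("wrist","w8");s=cam("scene")
C=np.array([511.3,-45.5])
def az(P): v=P[:2]-C;return v.round(1),np.degrees(np.arctan2(v[1],v[0])).round(1)
for z in(36,42): print(z,"end",az(onz(w,(161.6,195),z)),"root",az(onz(w,(172.8,168),z)))
# handle mask in wrist: brightness dump, rectified to plane z=42 about cup axis
f=np.array(w["frame"]).max(2).astype(np.float32)
for z in (40,):
  for r in range(34,64,3):
    a=np.arange(-130,-50,2);P=np.c_[C[0]+r*np.cos(np.radians(a)),C[1]+r*np.sin(np.radians(a)),0*a+z]
    q=proj(w,P).astype(np.float32);v=cv2.remap(f,q[None,:,0],q[None,:,1],1)[0];print(r," ".join("%3d"%x for x in v))
  print("az"," ".join("%3d"%-x for x in a))
for a in(-100,-90,-80,-70):
  t=np.radians(a);P=[[C[0]+r*np.cos(t),C[1]+r*np.sin(t),z] for r,z in((60,36),(57,46),(50,52))];print(a,"scene",proj(s,P).round(1).tolist(),"wrist",proj(w,P).round(1).tolist())
E
```

```text
36 end (array([  3.3, -54.5]), np.float64(-86.5)) root (array([ -0. , -33.1]), np.float64(-90.0))
42 end (array([  4.7, -52.4]), np.float64(-84.9)) root (array([  1.4, -31.4]), np.float64(-87.4))
34 116 115 122 126 122 127 131 146 145 146 155 155 145 153 156 165 165 162 161 162 160 157 152 151 146 138 144 135 118 116 117 169 181 171 174 178 180 178 177 178
37 158 154 161 158 154 172 166 175 171 177 176 172 177 176 174 162 163 162 164 164 163 162 159 158 151 140 129 153 147 131 181 180 179 178 177 181 179 178 178 175
40 170 167 169 171 171 168 171 171 174 175 175 176 175 177 178 172 157 161 165 167 167 166 163 155 140 120 160 149 136 145 180 178 179 179 176 180 178 177 178 177
43 169 168 169 167 168 173 173 172 173 175 174 177 176 176 178 177 157 162 163 167 163 163 159 151 130 151 160 146 128 183 179 180 179 177 176 176 176 178 177 178
46 167 168 168 169 169 169 172 175 174 174 173 173 175 177 176 174 180 150 161 162 163 159 156 149 124 157 154 137 163 179 181 179 177 177 178 176 176 179 176 177
49  35  38  37  54  41  36  57  69  48  74  96 106 119 161 158 164 175 164 155 159 159 16
[... 645 characters left out ...]
  49  49  48  46  48  54  50  50  74  67  67  68  67  72  68  69  72  69  74  67
az 130 128 126 124 122 120 118 116 114 112 110 108 106 104 102 100  98  96  94  92  90  88  86  84  82  80  78  76  74  72  70  68  66  64  62  60  58  56  54  52
-100 scene [[385.7, 212.3], [384.8, 208.9], [381.9, 207.9]] wrist [[142.0, 189.0], [138.8, 188.1], [141.6, 182.1]]
-90 scene [[381.9, 208.9], [381.2, 205.7], [378.7, 205.1]] wrist [[153.8, 198.5], [150.4, 197.3], [152.0, 190.5]]
-80 scene [[377.5, 205.9], [377.0, 202.9], [375.0, 202.6]] wrist [[166.8, 205.8], [163.2, 204.6], [163.5, 197.0]]
-70 scene [[372.5, 203.6], [372.2, 200.7], [370.7, 200.6]] wrist [[180.6, 210.9], [176.8, 209.6], [175.8, 201.5]]
```

Handle azimuth is about -87°, i.e. 3° from straight right, so I'm leaving it. Last check that the surroundings are unmoved, then hand in.

```bash
python3 - <<'E'
from h import *
import pickle
c0=pickle.load(open("c0.pkl","rb"))["side"];a=np.array(c0["frame"]).astype(int);b=np.array(cam("side")["frame"]).astype(int)
for n,(x0,y0,x1,y1) in dict(peeler=(385,243,430,262),timer=(240,255,284,290),decoy=(300,282,333,315),mug=(245,215,295,255),jar=(300,200,328,240)).items():
    print(n,np.abs(a-b)[y0:y1,x0:x1].max(2).mean().round(1))
print(order.finish_job())
E
```

```text
peeler 15.8
timer 6.2
decoy 4.1
mug 2.2
jar 2.7
the job is handed in; nothing more can be done
None
```

```bash
python3 - <<'E'
import cv2,numpy as np
for n in("side0","h4","scene0","h4s"):
    h=cv2.cvtColor(cv2.imread(f"pics/{n}.png"),cv2.COLOR_BGR2HSV);m=cv2.inRange(h,(55,90,25),(90,255,255));x0,y0=(370,240) if n in("side0","h4") else (400,205)
    k=m[y0:y0+50,x0:x0+70];ys,xs=np.nonzero(k);print(n,len(xs),xs.mean()+x0,ys.mean()+y0,xs.min()+x0,xs.max()+x0)
E
```

```text
<stdin>:4: RuntimeWarning: Mean of empty slice.
  ret = ret.dtype.type(ret / rcount)
Traceback (most recent call last):
ValueError: zero-size array to reduction operation minimum which has no identity
```

The cup is down in the saucer's well, standing level, with its handle about 3° short of straight right. I handed the job in at about 20 s of the 67 s.

**How it went**
- **Fingertip offset:** the real fingertips end about 31 mm behind the reported TCP. The cameras suggested it and a touch on bare worktop confirmed it. That touch reached 47 N at the wrist, on the fingertips and under the 120 N limit. I corrected for the offset in every later move.
- **Pushing:** two slightly open fingertips leaning 25° nudged the cup about 12 mm into the well. The closed, upright fingers then swept the handle clockwise. Forces on the cup stayed around 1 N and it was never gripped.

**Last checks**
- **Cup:** the rim fits a level circle centred at (511, -46), with 0.2 mm residual. It sits about 3 mm off the middle of the well, which is within the well's 4.5 mm of play.
- **Handle:** it points at about -87°, where straight right is -90°. I judged that close enough and did not tap again.
- **Saucer:** it is at (512.5, -42.6), against (512.7, -42.9) at the start.
- **Gripper:** it is raised, with the fingertips about 180 mm above the worktop, touching nothing.
- **Surroundings:** the timer, mug, jar and spare cup look unchanged in the side view.

**Not confirmed:** the peeler's patch of the side picture changed more than the others (15.8, against 2 to 6). I think that is the arm's shadow, since I felt no contact and never moved the fingers to it. The colour check meant to confirm this failed because its mask came out empty, so I have not shown that the peeler stayed put.

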